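Hang the ear defenders on the rotating lab eyewear stand

TASK

Three of the four bars of the rotating stand hold safety spectacles. Turn the stand until its empty bar clicks into the detent pointing the same way as the nose of the base and let go of it; then pick up the ear defenders and hang them over that bar by the headband, one cup on each side, leaving the stand in its detent. Leave the beaker, tip box and jar as they are.

Things in the scene. Friction and masses are not known exactly. Their poses are not given: they have to be found in the camera images.
- stand: fixed grey round base of the rotating stand, 170 dia x 30 high; origin at the centre of its underside, on the turning axis. A pointed nose sticks out along its own -x to 143 from the axis, with a small dark detent housing on it (62 to 86 from the axis, 54 high). Rotor on top: hub 92 dia to 50 high, post 28 dia with a 40 dia cap, 225 high, four level bars (see bar_mid)
- carousel (a joint): rotor angle about the vertical axis, rad, counter-clockwise from above positive, no end stops: 0 (or any whole turn) = empty bar along the base's nose. Ball detents every quarter turn: free between them, resists from about 0.45 rad before each (0.25 N m, 2.5 N at 100 from the axis), drawn in within about 0.2 rad and held; the same torque pushes it out again
- bar_mid (a point): top of the empty bar, 85 from the turning axis, 196 high; x axis along the bar, inwards to the post. The four radial steel bars are 12 thick, axis 190 high, 90 degrees apart, 156 long from the turning axis, tips turned up to 204 high. The other three bars each carry fixed spectacles (30 wide across the bar, 26 to 146 from the axis, 148 to 202 high)
- bar_tip (a point): upturned tip of the empty bar, 156 from the turning axis (6 above the bar's axis)
- muffs: grey and black ear defenders (0.22 kg) standing on their two cups, headband on top; origin at the centre of the footprint, z up, y from cup to cup. Cups 64 (x) x 34 (y) x 85 high, centred at y = +-59, 84 clear between them. Band 20 wide, 5 thick, up to a flat crown pad 30 (x) x 56 (y), 135 to 151 high: pinch it across x from above, tips above its underside
- muffs_crown (a point): centre of the underside of the crown pad, 135 above the origin of the ear defenders: this is what rests on the bar
- beaker: bystander: empty glass beaker, 72 dia x 95 high, origin at the centre of its underside
- tip_box: bystander: pipette tip box, 85 (x) x 120 (y) x 63 high, origin at the centre of its underside
- jar: bystander: amber jar with white cap, 60 dia x 85 high, origin at the centre of its underside

How it is judged:
By the outcome, as a careful person would: the job done as asked, in the order asked, and still so for the second after the job is handed in, with the robot touching nothing.
It also fails if it takes over 72 s, if anything falls off the work surface, if the arm or the gripper's body presses on something with over 40 N, if the wrist force passes 120 N, or if a joint passes its speed limit or range.

ROBOT

A 6-joint arm with a two-finger parallel gripper is mounted at the origin on the work surface. World frame = base frame: x ahead of the robot, y to its left, z up, the work surface at z = 0. Lengths are in mm, angles in rad, forces in N, time in s.
With the tool pointing down it reaches from about 300 to 775 mm from the base axis. Payload 14.6 kg.
Tool frame: the origin (TCP) lies at the very end of the fingers, on their centre line; the grasp point (between the pads) lies r.grip_depth behind it (r.grip_depth is the distance from the TCP to the grasp point, in mm); z points along the fingers, y is the line along which they close (so a half turn about z gives the same grasp; the last joint's range is limited). The gripper opens to 94 mm and grips with 3 to 60 N. Pads are 16 mm wide; open, the fingers measure 119 mm over their backs; the gripper's body (75 mm by 177 mm) begins 78 mm behind the grasp point.
Start: joints at [-1.268, 0.3, 1.521, -0, 1.321, -0.067], TCP at [198.778, -512.812, 205.446] pointing down, gripper open.
Joint ranges: [-3.03, 3.03], [-0.79, 2.21], [0.23, 2.52], [-1.04, 4.18], [0, 3.07], [-2.55, 2.55]. Speed limits (rad/s): [2.22, 2.22, 2.57, 3.14, 3.14, 3.14].

INTERFACE

Orientations are given as a 3x3 rotation matrix whose columns are the frame's x, y, z axes.
In Python, from cell import r gives the robot as it stands. The module is installed in compiled form; this text tells all that it offers.
- The arm moves only by the shell command python3 -m jog 'ROWS'. ROWS is JSON, a list of rows, each an object of numbers: "claw": the closure, from -1 (fully open) to 1 (shut); "dx", "dy", "dz": the shift along the tool's x, y, z in units of 200 mm (1.0 is 200 mm); "rx", "ry", "rz": the turn, a rotation vector about the tool's x, y, z in units of 180 degrees (1.0 is 180 degrees). In form: [{"claw": .., "dx": .., "dy": .., "dz": .., "rx": .., "ry": .., "rz": ..}, ...]. A call has exactly 10 rows; each row is the pose to reach, as a shift and turn from the pose commanded when the call began, along the tool's axes at that moment, turning the shorter way round; what a row does not reach only later rows make up. A row lasts 1/10 s, in which the tool goes at most 50 mm and 8.59 degrees, less where a joint would pass 70% of its speed; a pose out of reach is approached as far as the arm can. A call with a number of a shift or a turn outside -1 to 1 is refused whole. A call with a gripper value outside its range is refused whole. The fingers move at their own pace and stop on an object; the grip force is fixed at half the most. Time passes only in rows, so rows that repeat a pose let the fingers close, or fill a call up. It gives the time, the measured TCP pose, the force, the opening and the grip force at its end, in the units of the state.
- r.get_state(): the state, without advancing time (a new reading comes with each control period).
- r.get_image(name): name is "scene" or "side" or "wrist"; returns (picture, depth): 480x640x3 uint8, red, green, blue; 480x640 float32, mm along the optical axis (not along the pixel's ray), 0 where there is no reading.
- r.camera_params(name): a dict with "mtx" (3x3 intrinsics, pixels), "extrinsics" (4x4, takes a point from camera to world coordinates); the wrist camera has in their place "T_tool_cam" (4x4, takes a point from camera to tool coordinates, whose origin is the TCP and whose axes are the flange's). Camera axes: x right, y down, z forward; pixel columns grow to the right and rows downward; lengths in mm; the calibration is good to about 2 mm. A picture is of the moment at which its call begins: read the wrist's pose just before it. camera_params takes no time and is no camera call.
- r.job_done(): hands the job in; it is judged then, once.
The state is a dict: "time_s": time; "qpos": joint angles; "qd": joint speeds; "joint_efforts": joint torques, N m; "ee_pos": TCP position; "ee_rot": TCP orientation; "force": force on the tool from outside, world axes, zero at the start; "ft_torque": the same for the moment, N m; "grip_width": finger opening in mm; "finger_force": force on a finger pad.
Only numpy, scipy, OpenCV 4.12 (cv2) and the standard library are available. Lean on these libraries where they do the work, as an engineer would, in place of code of your own. Each camera call takes 0.05 s, during which the arm holds its last target. There are 200 camera calls.

## Working session

There is one attempt and no reset: what is moved stays moved. The work goes in short steps, Python scripts to look and compute and a shell command to move; the robot and the scene stay as the last step left them, time stands still between calls to the robot, and variables do not carry over. Pictures are saved under pics/ and viewed, at most 10 in all, crops included, and the job is handed in when it is done.

```bash
mkdir -p pics
cat > h.py <<'E'
import numpy as np, cv2
from cell import r
def grab(n):
    s=r.get_state(); im,d=r.get_image(n); p=r.camera_params(n)
    if n=="wrist":
        T=np.eye(4);T[:3,:3]=s["ee_rot"];T[:3,3]=s["ee_pos"];E=T@np.array(p["T_tool_cam"])
    else: E=np.array(p["extrinsics"])
    return im,d,np.array(p["mtx"]),E
def cloud(d,K,E):
    v,u=np.mgrid[:480,:640]
    P=np.stack([(u-K[0,2])/K[0,0]*d,(v-K[1,2])/K[1,1]*d,d,np.ones_like(d)],-1)@E.T
    P=P[...,:3]; P[d<=0]=np.nan; return P
E
python3 - <<'E'
from h import *
print(r.get_state(), r.grip_depth)
for n in ("scene","side"):
    im,d,K,E=grab(n); cv2.imwrite(f"pics/{n}0.png",im[...,::-1]); np.savez(f"{n}0.npz",im=im,d=d,K=K,E=E)
    print(n,E[:3,3].round(),E[:3,2].round(2),(d>0).mean())
E
```

```text
{'time_s': 0.0, 'qpos': array([-1.26760278e+00,  3.00488971e-01,  1.52158093e+00, -2.92695960e-06,
        1.32072385e+00, -6.66331159e-02]), 'qd': array([-0.00035147,  0.00018133,  0.00022465, -0.0010241 , -0.0009981 ,
        0.00059577]), 'joint_efforts': array([ 2.07785175e-03, -5.31804764e+01, -3.52732122e+01,  7.09599629e-02,
        2.44526449e-02, -9.20318575e-05]), 'ee_pos': array([ 198.69840411, -512.56427399,  204.87659887]), 'ee_rot': array([[ 9.32389765e-01,  3.61454278e-01, -3.61318453e-04],
       [ 3.61454451e-01, -9.32389065e-01,  1.14546835e-03],
       [ 7.71450594e-05, -1.19862312e-03, -9.99999279e-01]]), 'force': array([-0.09812223, -0.28293966, -0.04290806]), 'ft_torque': array([0.00155973, 0.04436395, 0.02148947]), 'finger_force': 0.0, 'grip_width': 94.44091042530994} 18.8
scene [1194. -225. 1242.] [-0.49  0.21 -0.84] 0.9961067708333333
side [221. 898. 900.] [ 0.29 -0.71 -0.64] 0.995966796875
```

View pics/scene0.png

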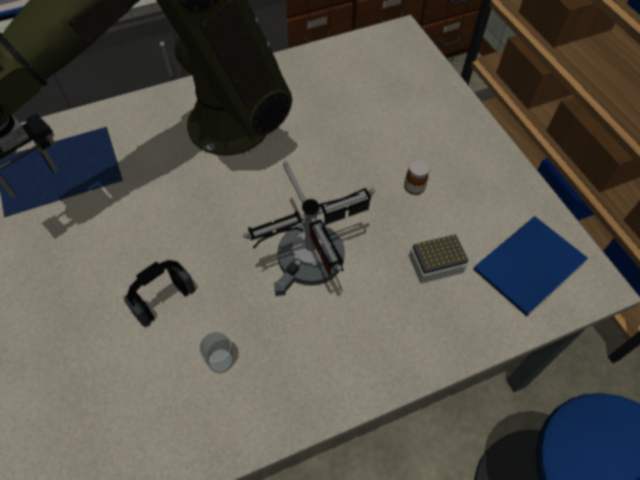

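View pics/side0.png

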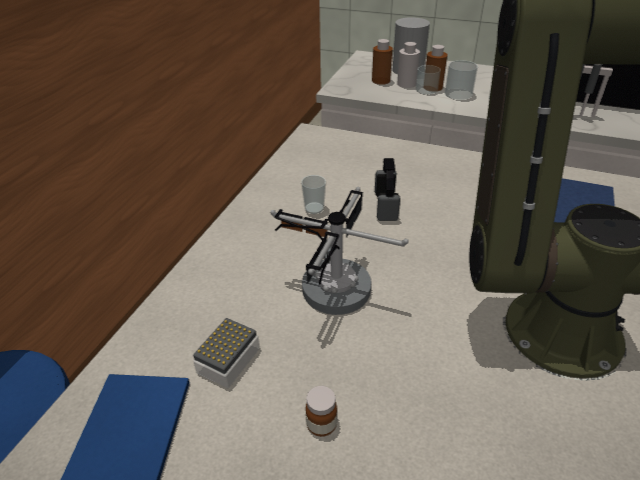

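The scene view shows the stand cap at (310,206), with the empty bar's tip at (287,165) pointing at the robot. The nose is at about (280,290), the muffs crown at (152,272), the cups at (141,310) and (182,280), and the beaker at (217,352). The side view has the cap at (337,218) and the empty tip at (405,242).

Run:
```python
from h import *
for n in ("scene","side"):
    z=np.load(n+"0.npz");P=cloud(z["d"],z["K"],z["E"]);X,Y,Z=np.moveaxis(P,-1,0);hsv=cv2.cvtColor(z["im"],cv2.COLOR_RGB2HSV)
    def st(nm,m):
        q=P[m]; print(n,nm,len(q),np.median(q,0).round(1),q.min(0).round(),q.max(0).round()) if len(q) else print(nm,0)
    v,u=np.mgrid[:480,:640]
    box=lambda a,b,c,d:(u>=a)&(u<=c)&(v>=b)&(v<=d)
    if n=="scene":
        st("cap",box(300,195,322,218)&(Z>219))
        st("tip",box(280,155,296,180)&(Z>180)); st("bar",box(285,165,305,200)&(Z>185)&(Z<212))
        m=box(110,245,205,335)&(Z>8); st("muffs",m); st("crown",m&(Z>143))
        for nm,mm in (("crown",m&(Z>143)),("muffsall",m),("cups",m&(Z<88)&(Z>60))):
            print(nm,cv2.minAreaRect(P[mm][:,:2].astype(np.float32)))
        m=box(250,225,350,305)&(Z>22)&(Z<40); st("base",m)
        m2=box(265,262,310,305)&(Z>22)&(Z<62); st("nose",m2);
        c=np.nanmedian(P[box(300,195,322,218)&(Z>219)],0)
        q=P[m]; rr=np.hypot(*(q[:,:2]-c[:2]).T); f=q[rr>100]; print("nosefar",len(f),f.mean(0),rr.max()); f=q[rr>125];print(f.mean(0))
        h=P[m2&(Z>46)&(Z<60)];print("housing",len(h),h.mean(0))
        st("beaker",box(190,325,245,380)&(Z>10))
    else:
        st("cap",box(325,208,350,228)&(Z>219)); st("tip",box(395,235,412,248)&(Z>180));st("bar",box(350,225,412,248)&(Z>185)&(Z<212))
        m=box(365,155,402,222)&(Z>8);st("muffs",m); st("crown",m&(Z>143)); print(cv2.minAreaRect(P[m&(Z>143)][:,:2].astype(np.float32)))
        st("beaker",box(298,172,330,215)&(Z>10)); st("base",box(295,250,380,315)&(Z>22)&(Z<40))
        st("tipbox",box(190,315,262,385)&(Z>15));st("jar",box(300,385,340,435)&(Z>15))
```

```text
scene cap 215 [521.3  47.9 224.2] [499.  29. 219.] [541.  68. 229.]
scene tip 106 [384.7  47.6 195.5] [359.  42. 187.] [418.  55. 204.]
scene bar 201 [426.9  47.5 194.8] [366.  42. 187.] [481.  55. 202.]
scene muffs 1712 [ 506.8 -330.7   82.6] [ 305. -420.    8.] [ 663. -224.  158.]
scene crown 351 [ 501.  -328.7  150.2] [ 479. -358.  143.] [ 522. -294.  158.]
crown ((497.5162048339844, -327.5852966308594), (36.48368453979492, 67.98893737792969), 20.901485443115234)
muffsall ((485.17620849609375, -323.2051696777344), (197.31663513183594, 342.6814880371094), 84.6871109008789)
cups ((502.14874267578125, -327.5318603515625), (61.74791717529297, 151.7554168701172), 18.511852264404297)
scene base 1627 [554.6  13.6  29.4] [433. -74.  22.] [605. 134.  40.]
scene nose 703 [567.2 -16.9  30.3] [517. -74.  22.] [598.  31.  59.]
nosefar 162 [580.57599924 -55.27313202  29.00960398] 140.03407796037578
[586.63543    -65.34714087  28.49810444]
housing 112 [556.90202397 -11.19528233  52.45603969]
scene beaker 953 [ 680.3 -249.    62.3] [ 659. -284.   10.] [ 731. -213.  101.]
side cap 181 [518.5  55.9 224.6] [500.  32. 219.] [537.  72. 228.]
side tip 80 [371.5  54.  195.3] [358.  47. 186.] [387.  59. 207.]
side bar 330 [420.4  54.1 193.9] [358.  43. 185.] [489.  60. 207.]
side muffs 1222 [ 488.2 -270.3   69.9] [ 445. -401.    8.] [ 550. -241.  155.]
side crown 140 [ 496.3 -319.5  150.4] [ 476. -356.  143.] [ 519. -289.  155.]
((496.0870666503906, -321.6195373535156), (30.687679290771484, 67.3780288696289), 17.773056030273438)
side beaker 757 [ 691.3 -227.7   68.8] [ 534. -285.   10.] [730.  53. 227.]
side base 1598 [494.2  88.1  29.9] [434. -52.  22.] [603. 137.  40.]
side tipbox 2690 [652.8 350.4  61.8] [614. 274.  15.] [713. 400.  72.]
side jar 1283 [418.9 416.7  76.3] [394. 375.  15.] [453. 433.  89.]
```

The stand axis measures about (520,50.5), with the cap at 224 and a tip radius of about 160, both matching the sizes given. The bar points at 180° and the nose at −60°, so the rotor needs +120°. The muffs crown is at about (497,−325), z 151, with its pad's long axis roughly 108° from x. I'll straddle the bar with the fingers and turn it that way.

```bash
A='{"claw":-1,"dx":0.66,"dy":-0.75,"dz":-0.08}'; python3 -m jog '[{"claw":-1,"dx":0.2,"dy":-0.2,"dz":-0.08},{"claw":-1,"dx":0.4,"dy":-0.4,"dz":-0.08},{"claw":-1,"dx":0.66,"dy":-0.75,"dz":-0.08},{"claw":-1,"dx":0.66,"dy":-0.75,"dz":-0.08},{"claw":-1,"dx":0.66,"dy":-0.75,"dz":-0.08},{"claw":-1,"dx":0.66,"dy":-0.75,"dz":-0.08},{"claw":-1,"dx":0.66,"dy":-0.75,"dz":-0.08},{"claw":-1,"dx":0.66,"dy":-0.75,"dz":-0.08},{"claw":-1,"dx":0.66,"dy":-0.75,"dz":-0.08},{"claw":-1,"dx":0.66,"dy":-0.75,"dz":-0.08}]'
python3 -m jog '[{"claw":-1,"dx":0.2,"dy":-0.2,"dz":-0.08},{"claw":-1,"dx":0.4,"dy":-0.4,"dz":-0.08},{"claw":-1,"dx":0.66,"dy":-0.75,"dz":-0.08},{"claw":-1,"dx":0.66,"dy":-0.75,"dz":-0.08},{"claw":-1,"dx":0.66,"dy":-0.75,"dz":-0.08},{"claw":-1,"dx":0.66,"dy":-0.75,"dz":-0.08},{"claw":-1,"dx":0.66,"dy":-0.75,"dz":-0.08},{"claw":-1,"dx":0.66,"dy":-0.75,"dz":-0.08},{"claw":-1,"dx":0.66,"dy":-0.75,"dz":-0.08},{"claw":-1,"dx":0.66,"dy":-0.75,"dz":-0.08}]'
```

```text
schema error: expected keys claw, dx, dy, dz, rx, ry, rz
schema error: expected keys claw, dx, dy, dz, rx, ry, rz
```

```bash
python3 -m jog '[{"claw":-1,"dx":0.2,"dy":-0.2,"dz":-0.08,"rx":0,"ry":0,"rz":0},{"claw":-1,"dx":0.4,"dy":-0.4,"dz":-0.08,"rx":0,"ry":0,"rz":0},{"claw":-1,"dx":0.66,"dy":-0.75,"dz":-0.08,"rx":0,"ry":0,"rz":0},{"claw":-1,"dx":0.66,"dy":-0.75,"dz":-0.08,"rx":0,"ry":0,"rz":0},{"claw":-1,"dx":0.66,"dy":-0.75,"dz":-0.08,"rx":0,"ry":0,"rz":0},{"claw":-1,"dx":0.66,"dy":-0.75,"dz":-0.08,"rx":0,"ry":0,"rz":0},{"claw":-1,"dx":0.66,"dy":-0.75,"dz":-0.08,"rx":0,"ry":0,"rz":0},{"claw":-1,"dx":0.66,"dy":-0.75,"dz":-0.08,"rx":0,"ry":0,"rz":0},{"claw":-1,"dx":0.66,"dy":-0.75,"dz":-0.08,"rx":0,"ry":0,"rz":0},{"claw":-1,"dx":0.66,"dy":-0.75,"dz":-0.08,"rx":0,"ry":0,"rz":0}]'
python3 -m jog '[{"claw":-1,"dx":0.2,"dy":-0.2,"dz":-0.16,"rx":0,"ry":0,"rz":0},{"claw":-1,"dx":0.4,"dy":-0.4,"dz":-0.16,"rx":0,"ry":0,"rz":0},{"claw":-1,"dx":0.66,"dy":-0.75,"dz":-0.16,"rx":0,"ry":0,"rz":0},{"claw":-1,"dx":0.66,"dy":-0.75,"dz":-0.16,"rx":0,"ry":0,"rz":0},{"claw":-1,"dx":0.66,"dy":-0.75,"dz":-0.16,"rx":0,"ry":0,"rz":0},{"claw":-1,"dx":0.66,"dy":-0.75,"dz":-0.16,"rx":0,"ry":0,"rz":0},{"claw":-1,"dx":0.66,"dy":-0.75,"dz":-0.16,"rx":0,"ry":0,"rz":0},{"claw":-1,"dx":0.66,"dy":-0.75,"dz":-0.16,"rx":0,"ry":0,"rz":0},{"claw":-1,"dx":0.66,"dy":-0.75,"dz":-0.16,"rx":0,"ry":0,"rz":0},{"claw":-1,"dx":0.66,"dy":-0.75,"dz":-0.16,"rx":0,"ry":0,"rz":0}]'
```

```text
time_s: 1.1
ee_pos: [267.4, -325.7, 221.2]
ee_rot: [[0.933, 0.361, -0.0], [0.361, -0.933, 0.0], [-0.0, -0.001, -1.0]]
force: [-0.1, -0.3, -0.2]
grip_width: 94.2
finger_force: 0.0
time_s: 2.1
ee_pos: [336.3, -138.4, 253.3]
ee_rot: [[0.933, 0.36, -0.0], [0.36, -0.933, 0.0], [-0.0, -0.0, -1.0]]
force: [0.4, -0.2, -0.4]
grip_width: 93.8
finger_force: 0.0
```

```bash
python3 -m jog '[{"claw":-1,"dx":0.2,"dy":-0.22,"dz":0,"rx":0,"ry":0,"rz":0.03},{"claw":-1,"dx":0.4,"dy":-0.45,"dz":0,"rx":0,"ry":0,"rz":0.06},{"claw":-1,"dx":0.66,"dy":-0.76,"dz":0,"rx":0,"ry":0,"rz":0.117},{"claw":-1,"dx":0.66,"dy":-0.76,"dz":0,"rx":0,"ry":0,"rz":0.117},{"claw":-1,"dx":0.66,"dy":-0.76,"dz":0,"rx":0,"ry":0,"rz":0.117},{"claw":-1,"dx":0.66,"dy":-0.76,"dz":0,"rx":0,"ry":0,"rz":0.117},{"claw":-1,"dx":0.66,"dy":-0.76,"dz":0,"rx":0,"ry":0,"rz":0.117},{"claw":-1,"dx":0.66,"dy":-0.76,"dz":0,"rx":0,"ry":0,"rz":0.117},{"claw":-1,"dx":0.66,"dy":-0.76,"dz":0,"rx":0,"ry":0,"rz":0.117},{"claw":-1,"dx":0.66,"dy":-0.76,"dz":0,"rx":0,"ry":0,"rz":0.117}]'
python3 -m jog '[{"claw":-1,"dx":0,"dy":0,"dz":0,"rx":0,"ry":0,"rz":0},{"claw":-1,"dx":0,"dy":0,"dz":0.1,"rx":0,"ry":0,"rz":0},{"claw":-1,"dx":0,"dy":0,"dz":0.2,"rx":0,"ry":0,"rz":0},{"claw":-1,"dx":0,"dy":0,"dz":0.3,"rx":0,"ry":0,"rz":0},{"claw":-1,"dx":0,"dy":0,"dz":0.43,"rx":0,"ry":0,"rz":0},{"claw":-1,"dx":0,"dy":0,"dz":0.43,"rx":0,"ry":0,"rz":0},{"claw":0.23,"dx":0,"dy":0,"dz":0.43,"rx":0,"ry":0,"rz":0},{"claw":0.23,"dx":0,"dy":0,"dz":0.43,"rx":0,"ry":0,"rz":0},{"claw":0.23,"dx":0,"dy":0,"dz":0.43,"rx":0,"ry":0,"rz":0},{"claw":0.23,"dx":0,"dy":0,"dz":0.43,"rx":0,"ry":0,"rz":0}]'
python3 - <<'E'
import numpy as np
# rows for arc about (520,50.5), R=115, from bar angle a0 by 10 steps; shifts in tool frame
C=np.array([520,50.5]);R=115
for a0 in (180,220,260):
    t=np.radians(a0);x=-np.array([np.cos(t),np.sin(t)]);y=np.array([x[1],-x[0]])
    p0=-R*x
    for a in range(4,41,4):
        b=np.radians(a0+a);d=R*np.array([np.cos(b),np.sin(b)])-p0
        print(a0,a,(d@x/200).round(3),(d@y/200).round(3),round(-a/180,3)) if a0==180 else 0
E
```

```text
time_s: 3.1
ee_pos: [404.6, 51.0, 253.6]
ee_rot: [[1.0, 0.001, 0.0], [0.001, -1.0, -0.0], [0.0, 0.0, -1.0]]
force: [-0.4, -0.3, -0.4]
grip_width: 93.9
finger_force: 0.0
time_s: 4.1
ee_pos: [404.9, 51.8, 168.1]
ee_rot: [[1.0, 0.002, 0.001], [0.002, -1.0, 0.0], [0.001, -0.0, -1.0]]
force: [-0.3, -0.2, -0.0]
grip_width: 65.1
finger_force: 0.0
180 4 0.001 0.04 -0.022
180 8 0.006 0.08 -0.044
180 12 0.013 0.12 -0.067
180 16 0.022 0.158 -0.089
180 20 0.035 0.197 -0.111
180 24 0.05 0.234 -0.133
180 28 0.067 0.27 -0.156
180 32 0.087 0.305 -0.178
180 36 0.11 0.338 -0.2
180 40 0.135 0.37 -0.222
```

```bash
python3 -m jog '[{"claw":0.23,"dx":0,"dy":0,"dz":0,"rx":0,"ry":0,"rz":0},{"claw":0.23,"dx":0,"dy":0,"dz":0,"rx":0,"ry":0,"rz":0},{"claw":0.23,"dx":0,"dy":0,"dz":0,"rx":0,"ry":0,"rz":0},{"claw":0.23,"dx":0,"dy":0,"dz":0,"rx":0,"ry":0,"rz":0},{"claw":0.23,"dx":0,"dy":0,"dz":0,"rx":0,"ry":0,"rz":0},{"claw":0.23,"dx":0.001,"dy":0.04,"dz":0,"rx":0,"ry":0,"rz":-0.022},{"claw":0.23,"dx":0.006,"dy":0.08,"dz":0,"rx":0,"ry":0,"rz":-0.044},{"claw":0.23,"dx":0.013,"dy":0.12,"dz":0,"rx":0,"ry":0,"rz":-0.067},{"claw":0.23,"dx":0.022,"dy":0.158,"dz":0,"rx":0,"ry":0,"rz":-0.089},{"claw":0.23,"dx":0.035,"dy":0.197,"dz":0,"rx":0,"ry":0,"rz":-0.111}]'
python3 - <<'E'
from h import *
im,d,K,E=grab("scene");cv2.imwrite("pics/scene1.png",cv2.resize(im[120:330,190:420,::-1],None,fx=2.6,fy=2.6))
E
```

```text
time_s: 5.1
ee_pos: [411.5, 12.3, 167.4]
ee_rot: [[0.938, 0.347, -0.001], [0.347, -0.938, 0.0], [-0.001, -0.001, -1.0]]
force: [-1.6, 1.4, 0.4]
grip_width: 36.4
finger_force: 1.0
```

View pics/scene1.png

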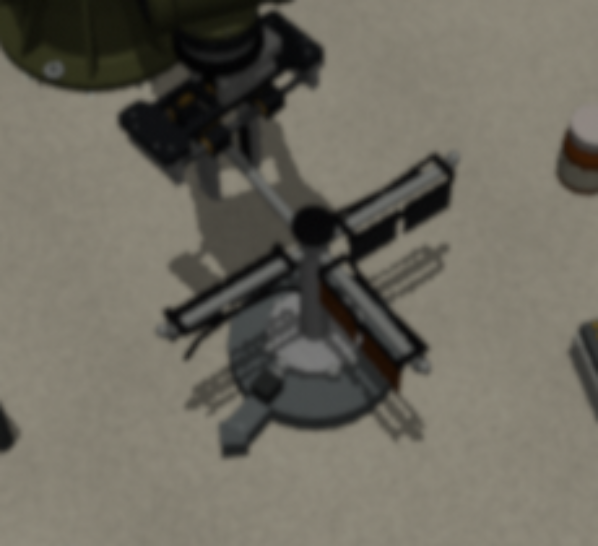

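The crop shows the empty bar between the fingers at about (245,165), with the rotor following. I'll carry on round the arc.

```bash
python3 -m jog '[{"claw":0.23,"dx":0.001,"dy":0.04,"dz":0,"rx":0,"ry":0,"rz":-0.022},{"claw":0.23,"dx":0.006,"dy":0.08,"dz":0,"rx":0,"ry":0,"rz":-0.044},{"claw":0.23,"dx":0.013,"dy":0.12,"dz":0,"rx":0,"ry":0,"rz":-0.067},{"claw":0.23,"dx":0.022,"dy":0.158,"dz":0,"rx":0,"ry":0,"rz":-0.089},{"claw":0.23,"dx":0.035,"dy":0.197,"dz":0,"rx":0,"ry":0,"rz":-0.111},{"claw":0.23,"dx":0.05,"dy":0.234,"dz":0,"rx":0,"ry":0,"rz":-0.133},{"claw":0.23,"dx":0.067,"dy":0.27,"dz":0,"rx":0,"ry":0,"rz":-0.156},{"claw":0.23,"dx":0.087,"dy":0.305,"dz":0,"rx":0,"ry":0,"rz":-0.178},{"claw":0.23,"dx":0.11,"dy":0.338,"dz":0,"rx":0,"ry":0,"rz":-0.2},{"claw":0.23,"dx":0.135,"dy":0.37,"dz":0,"rx":0,"ry":0,"rz":-0.222}]'
python3 -m jog '[{"claw":0.23,"dx":0.001,"dy":0.04,"dz":0,"rx":0,"ry":0,"rz":-0.022},{"claw":0.23,"dx":0.006,"dy":0.08,"dz":0,"rx":0,"ry":0,"rz":-0.044},{"claw":0.23,"dx":0.013,"dy":0.12,"dz":0,"rx":0,"ry":0,"rz":-0.067},{"claw":0.23,"dx":0.022,"dy":0.158,"dz":0,"rx":0,"ry":0,"rz":-0.089},{"claw":0.23,"dx":0.035,"dy":0.197,"dz":0,"rx":0,"ry":0,"rz":-0.111},{"claw":0.23,"dx":0.05,"dy":0.234,"dz":0,"rx":0,"ry":0,"rz":-0.133},{"claw":0.23,"dx":0.067,"dy":0.27,"dz":0,"rx":0,"ry":0,"rz":-0.156},{"claw":0.23,"dx":0.087,"dy":0.305,"dz":0,"rx":0,"ry":0,"rz":-0.178},{"claw":0.23,"dx":0.11,"dy":0.338,"dz":0,"rx":0,"ry":0,"rz":-0.2},{"claw":0.23,"dx":0.135,"dy":0.37,"dz":0,"rx":0,"ry":0,"rz":-0.222}]'
python3 -m jog '[{"claw":0.23,"dx":0.0005,"dy":0.02,"dz":0,"rx":0,"ry":0,"rz":-0.011},{"claw":0.23,"dx":0.001,"dy":0.04,"dz":0,"rx":0,"ry":0,"rz":-0.022},{"claw":0.23,"dx":0.003,"dy":0.06,"dz":0,"rx":0,"ry":0,"rz":-0.033},{"claw":0.23,"dx":0.006,"dy":0.08,"dz":0,"rx":0,"ry":0,"rz":-0.044},{"claw":0.23,"dx":0.009,"dy":0.1,"dz":0,"rx":0,"ry":0,"rz":-0.056},{"claw":0.23,"dx":0.013,"dy":0.12,"dz":0,"rx":0,"ry":0,"rz":-0.067},{"claw":0.23,"dx":0.018,"dy":0.139,"dz":0,"rx":0,"ry":0,"rz":-0.078},{"claw":0.23,"dx":0.022,"dy":0.158,"dz":0,"rx":0,"ry":0,"rz":-0.089},{"claw":0.23,"dx":0.028,"dy":0.178,"dz":0,"rx":0,"ry":0,"rz":-0.1},{"claw":0.23,"dx":0.035,"dy":0.197,"dz":0,"rx":0,"ry":0,"rz":-0.111}]'
python3 - <<'E'
from h import *
im,d,K,E=grab("scene");cv2.imwrite("pics/scene2.png",cv2.resize(im[120:330,190:420,::-1],None,fx=2.6,fy=2.6))
E
```

```text
time_s: 6.15
ee_pos: [462.8, -47.9, 167.4]
ee_rot: [[0.498, 0.867, 0.0], [0.867, -0.498, -0.0], [-0.0, 0.0, -1.0]]
force: [-0.9, -0.2, 0.0]
grip_width: 36.1
finger_force: 0.0
time_s: 7.15
ee_pos: [540.2, -61.3, 167.2]
ee_rot: [[-0.175, 0.985, -0.001], [0.985, 0.175, -0.0], [0.0, -0.001, -1.0]]
force: [-3.0, -1.7, 0.4]
grip_width: 36.2
finger_force: 1.5
time_s: 8.15
ee_pos: [577.9, -47.3, 167.3]
ee_rot: [[-0.5, 0.866, -0.0], [0.866, 0.5, -0.0], [0.0, -0.0, -1.0]]
force: [-0.6, 1.1, -0.3]
grip_width: 36.1
finger_force: 0.0
```

View pics/scene2.png

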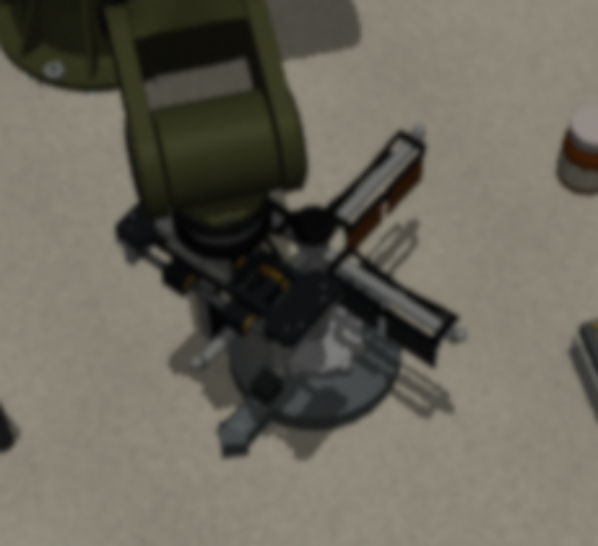

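```bash
python3 -m jog '[{"claw":-1,"dx":0,"dy":0,"dz":0,"rx":0,"ry":0,"rz":0},{"claw":-1,"dx":0,"dy":0,"dz":0,"rx":0,"ry":0,"rz":0},{"claw":-1,"dx":0,"dy":0,"dz":0,"rx":0,"ry":0,"rz":0},{"claw":-1,"dx":0,"dy":0,"dz":0,"rx":0,"ry":0,"rz":0},{"claw":-1,"dx":0,"dy":0,"dz":-0.1,"rx":0,"ry":0,"rz":0},{"claw":-1,"dx":0,"dy":0,"dz":-0.25,"rx":0,"ry":0,"rz":0},{"claw":-1,"dx":0,"dy":0,"dz":-0.4,"rx":0,"ry":0,"rz":0},{"claw":-1,"dx":0,"dy":0,"dz":-0.55,"rx":0,"ry":0,"rz":0},{"claw":-1,"dx":0,"dy":0,"dz":-0.55,"rx":0,"ry":0,"rz":0},{"claw":-1,"dx":0,"dy":0,"dz":-0.55,"rx":0,"ry":0,"rz":0}]'
```

```text
time_s: 9.2
ee_pos: [577.7, -47.6, 277.4]
ee_rot: [[-0.5, 0.866, 0.001], [0.866, 0.5, -0.0], [-0.0, 0.0, -1.0]]
force: [-0.8, -0.5, -1.3]
grip_width: 93.8
finger_force: 0.0
```

```bash
python3 -m jog '[{"claw":-1,"dx":-0.2,"dy":-0.2,"dz":0,"rx":0,"ry":0,"rz":0},{"claw":-1,"dx":-0.4,"dy":-0.4,"dz":0,"rx":0,"ry":0,"rz":0.02},{"claw":-1,"dx":-0.6,"dy":-0.6,"dz":0,"rx":0,"ry":0,"rz":0.04},{"claw":-1,"dx":-0.8,"dy":-0.85,"dz":0,"rx":0,"ry":0,"rz":0.061},{"claw":-1,"dx":-0.8,"dy":-0.85,"dz":0,"rx":0,"ry":0,"rz":0.061},{"claw":-1,"dx":-0.8,"dy":-0.85,"dz":0,"rx":0,"ry":0,"rz":0.061},{"claw":-1,"dx":-0.8,"dy":-0.85,"dz":0,"rx":0,"ry":0,"rz":0.061},{"claw":-1,"dx":-0.8,"dy":-0.85,"dz":0,"rx":0,"ry":0,"rz":0.061},{"claw":-1,"dx":-0.8,"dy":-0.85,"dz":0,"rx":0,"ry":0,"rz":0.061},{"claw":-1,"dx":-0.8,"dy":-0.85,"dz":0,"rx":0,"ry":0,"rz":0.061}]'
python3 -m jog '[{"claw":-1,"dx":-0.1,"dy":-0.07,"dz":0,"rx":0,"ry":0,"rz":0},{"claw":-1,"dx":-0.2,"dy":-0.13,"dz":0,"rx":0,"ry":0,"rz":0},{"claw":-1,"dx":-0.23,"dy":-0.15,"dz":0,"rx":0,"ry":0,"rz":0},{"claw":-1,"dx":-0.23,"dy":-0.15,"dz":0,"rx":0,"ry":0,"rz":0},{"claw":-1,"dx":-0.23,"dy":-0.15,"dz":0,"rx":0,"ry":0,"rz":0},{"claw":-1,"dx":-0.23,"dy":-0.15,"dz":0,"rx":0,"ry":0,"rz":0},{"claw":-1,"dx":-0.23,"dy":-0.15,"dz":0,"rx":0,"ry":0,"rz":0},{"claw":-1,"dx":-0.23,"dy":-0.15,"dz":0,"rx":0,"ry":0,"rz":0},{"claw":-1,"dx":-0.23,"dy":-0.15,"dz":0,"rx":0,"ry":0,"rz":0},{"claw":-1,"dx":-0.23,"dy":-0.15,"dz":0,"rx":0,"ry":0,"rz":0}]'
python3 - <<'E'
from h import *
a,d,K,E=grab("wrist");P=cloud(d,K,E);X,Y,Z=np.moveaxis(P,-1,0)
print("cam",E[:3,3].round())
m=(Z>140)&(Z<162)&(np.hypot(X-497,Y+325)<60);print(m.sum(),P[m].mean(0),cv2.minAreaRect(P[m][:,:2].astype(np.float32)))
m=(Z>10)&(Z<162)&(np.hypot(X-497,Y+325)<110);print(cv2.minAreaRect(P[m][:,:2].astype(np.float32)))
b,d,K,E=grab("scene");P=cloud(d,K,E);X,Y,Z=np.moveaxis(P,-1,0)
c=np.array([520,50.5]);rr=np.hypot(X-c[0],Y-c[1]);th=np.degrees(np.arctan2(Y-c[1],X-c[0]))
for lo,hi in((60,100),(100,140),(130,165)):
    m=(Z>184)&(Z<208)&(rr>lo)&(rr<hi)&(abs(th+60)<20);print(m.sum(),th[m].mean(),P[m].mean(0),rr[m].max())
m=(Z>20)&(Z<36)&(rr>100)&(rr<145)&(abs(th+60)<30);print("nose",m.sum(),th[m].mean())
cv2.imwrite("pics/pair.png",np.hstack([cv2.resize(a,(400,300)),cv2.resize(b[150:360,190:470],(400,300))])[...,::-1])
E
```

```text
time_s: 10.2
ee_pos: [510.9, -270.4, 277.4]
ee_rot: [[-0.327, 0.945, -0.0], [0.945, 0.327, 0.0], [0.0, 0.0, -1.0]]
force: [0.5, -0.1, 0.2]
grip_width: 94.0
finger_force: 0.0
time_s: 11.2
ee_pos: [497.2, -324.4, 277.5]
ee_rot: [[-0.326, 0.945, -0.0], [0.945, 0.326, -0.0], [0.0, -0.0, -1.0]]
force: [0.5, 0.6, -0.0]
grip_width: 93.7
finger_force: 0.0
cam [ 476. -262.  457.]
2413 [ 499.57936084 -326.31909767  149.64006482] ((500.335693359375, -328.9656677246094), (29.8784236907959, 80.41980743408203), 19.701841354370117)
((500.06427001953125, -327.59246826171875), (63.857666015625, 148.97767639160156), 19.352981567382812)
88 -59.86170916901569 [560.32703296 -18.99672565 193.80022378] 99.91539119614636
94 -59.9535336346722 [580.17938474 -53.50128993 194.17811009] 139.83584317228787
76 -59.93317864947519 [593.37857315 -76.26819855 195.951232  ] 162.72106896166966
nose 179 -60.193289352270334
```

View pics/pair.png

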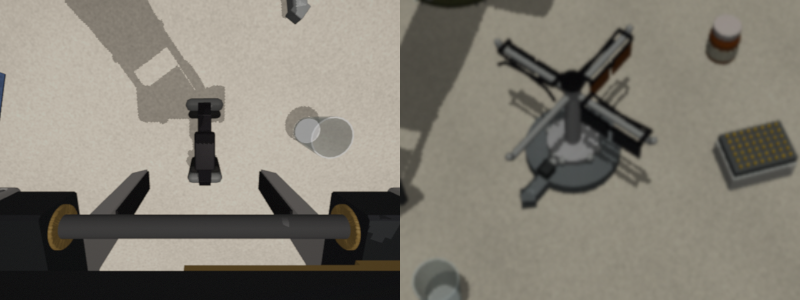

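The right picture shows the bar in line with the nose at −60°, clicked in and clear of the gripper. The left one (wrist) shows the muffs crown at about (204,150), centred between the fingers. Next is the descent and grasp.

```bash
python3 -m jog '[{"claw":-1,"dx":-0.013,"dy":0.005,"dz":0.1,"rx":0,"ry":0,"rz":-0.002},{"claw":-1,"dx":-0.013,"dy":0.005,"dz":0.25,"rx":0,"ry":0,"rz":-0.002},{"claw":-1,"dx":-0.013,"dy":0.005,"dz":0.4,"rx":0,"ry":0,"rz":-0.002},{"claw":-1,"dx":-0.013,"dy":0.005,"dz":0.5,"rx":0,"ry":0,"rz":-0.002},{"claw":-1,"dx":-0.013,"dy":0.005,"dz":0.6,"rx":0,"ry":0,"rz":-0.002},{"claw":-1,"dx":-0.013,"dy":0.005,"dz":0.66,"rx":0,"ry":0,"rz":-0.002},{"claw":-1,"dx":-0.013,"dy":0.005,"dz":0.697,"rx":0,"ry":0,"rz":-0.002},{"claw":-1,"dx":-0.013,"dy":0.005,"dz":0.697,"rx":0,"ry":0,"rz":-0.002},{"claw":1,"dx":-0.013,"dy":0.005,"dz":0.697,"rx":0,"ry":0,"rz":-0.002},{"claw":1,"dx":-0.013,"dy":0.005,"dz":0.697,"rx":0,"ry":0,"rz":-0.002}]'
python3 -m jog '[{"claw":1,"dx":0,"dy":0,"dz":0,"rx":0,"ry":0,"rz":0},{"claw":1,"dx":0,"dy":0,"dz":0,"rx":0,"ry":0,"rz":0},{"claw":1,"dx":0,"dy":0,"dz":0,"rx":0,"ry":0,"rz":0},{"claw":1,"dx":0,"dy":0,"dz":0,"rx":0,"ry":0,"rz":0},{"claw":1,"dx":0,"dy":0,"dz":0,"rx":0,"ry":0,"rz":0},{"claw":1,"dx":0,"dy":0,"dz":0,"rx":0,"ry":0,"rz":0},{"claw":1,"dx":0,"dy":0,"dz":0,"rx":0,"ry":0,"rz":0},{"claw":1,"dx":0,"dy":0,"dz":0,"rx":0,"ry":0,"rz":0},{"claw":1,"dx":0,"dy":0,"dz":0,"rx":0,"ry":0,"rz":0},{"claw":1,"dx":0,"dy":0,"dz":0,"rx":0,"ry":0,"rz":0}]'
```

```text
time_s: 12.3
ee_pos: [499.3, -326.8, 139.0]
ee_rot: [[-0.332, 0.943, 0.001], [0.943, 0.332, -0.001], [-0.001, 0.001, -1.0]]
force: [-0.0, 0.0, 0.5]
grip_width: 81.3
finger_force: 0.0
time_s: 13.3
ee_pos: [499.0, -326.6, 138.0]
ee_rot: [[-0.332, 0.943, 0.0], [0.943, 0.332, 0.0], [0.0, 0.0, -1.0]]
force: [1.0, 0.3, 0.2]
grip_width: 29.8
finger_force: 30.0
```

```bash
python3 -m jog '[{"claw":1,"dx":0,"dy":0,"dz":-0.05,"rx":0,"ry":0,"rz":0},{"claw":1,"dx":0,"dy":0,"dz":-0.15,"rx":0,"ry":0,"rz":0},{"claw":1,"dx":0,"dy":0,"dz":-0.28,"rx":0,"ry":0,"rz":0},{"claw":1,"dx":0,"dy":0,"dz":-0.41,"rx":0,"ry":0,"rz":0},{"claw":1,"dx":0,"dy":0,"dz":-0.54,"rx":0,"ry":0,"rz":0},{"claw":1,"dx":0,"dy":0,"dz":-0.67,"rx":0,"ry":0,"rz":0},{"claw":1,"dx":0,"dy":0,"dz":-0.8,"rx":0,"ry":0,"rz":0},{"claw":1,"dx":0,"dy":0,"dz":-0.9,"rx":0,"ry":0,"rz":0},{"claw":1,"dx":0,"dy":0,"dz":-0.97,"rx":0,"ry":0,"rz":0},{"claw":1,"dx":0,"dy":0,"dz":-1,"rx":0,"ry":0,"rz":0}]'
python3 -m jog '[{"claw":1,"dx":0,"dy":0,"dz":-0.1,"rx":0,"ry":0,"rz":0.02},{"claw":1,"dx":0.04,"dy":0.02,"dz":-0.2,"rx":0,"ry":0,"rz":0.04},{"claw":1,"dx":0.1,"dy":0.06,"dz":-0.3,"rx":0,"ry":0,"rz":0.06},{"claw":1,"dx":0.18,"dy":0.11,"dz":-0.35,"rx":0,"ry":0,"rz":0.09},{"claw":1,"dx":0.27,"dy":0.16,"dz":-0.35,"rx":0,"ry":0,"rz":0.12},{"claw":1,"dx":0.36,"dy":0.22,"dz":-0.35,"rx":0,"ry":0,"rz":0.15},{"claw":1,"dx":0.45,"dy":0.27,"dz":-0.35,"rx":0,"ry":0,"rz":0.18},{"claw":1,"dx":0.54,"dy":0.33,"dz":-0.35,"rx":0,"ry":0,"rz":0.2},{"claw":1,"dx":0.62,"dy":0.37,"dz":-0.35,"rx":0,"ry":0,"rz":0.21},{"claw":1,"dx":0.663,"dy":0.4,"dz":-0.35,"rx":0,"ry":0,"rz":0.22}]'
```

```text
time_s: 14.3
ee_pos: [499.0, -326.6, 339.9]
ee_rot: [[-0.332, 0.943, 0.001], [0.943, 0.332, -0.001], [-0.002, 0.001, -1.0]]
force: [0.1, 0.3, -2.7]
grip_width: 29.8
finger_force: 30.0
time_s: 15.3
ee_pos: [530.3, -173.6, 407.9]
ee_rot: [[0.346, 0.938, -0.001], [0.938, -0.346, 0.0], [0.0, -0.001, -1.0]]
force: [0.5, 0.1, -2.3]
grip_width: 29.5
finger_force: 30.0
```

```bash
python3 -m jog '[{"claw":1,"dx":0.04,"dy":0,"dz":0,"rx":0,"ry":0,"rz":0.01},{"claw":1,"dx":0.11,"dy":-0.01,"dz":0,"rx":0,"ry":0,"rz":0.03},{"claw":1,"dx":0.2,"dy":-0.03,"dz":0,"rx":0,"ry":0,"rz":0.06},{"claw":1,"dx":0.3,"dy":-0.04,"dz":0,"rx":0,"ry":0,"rz":0.09},{"claw":1,"dx":0.4,"dy":-0.06,"dz":0,"rx":0,"ry":0,"rz":0.12},{"claw":1,"dx":0.5,"dy":-0.07,"dz":0,"rx":0,"ry":0,"rz":0.15},{"claw":1,"dx":0.6,"dy":-0.09,"dz":0,"rx":0,"ry":0,"rz":0.18},{"claw":1,"dx":0.68,"dy":-0.1,"dz":0,"rx":0,"ry":0,"rz":0.2},{"claw":1,"dx":0.74,"dy":-0.11,"dz":0,"rx":0,"ry":0,"rz":0.215},{"claw":1,"dx":0.76,"dy":-0.11,"dz":0,"rx":0,"ry":0,"rz":0.221}]'
python3 - <<'E'
from h import *
out=[]
for n in("scene","side"):
    b,d,K,E=grab(n);P=cloud(d,K,E);X,Y,Z=np.moveaxis(P,-1,0)
    rr=np.hypot(X-562.5,Y+23.1)
    m=(Z>250)&(Z<340)&(rr<110);print(n,m.sum(),P[m].min(0),cv2.minAreaRect(P[m][:,:2].astype(np.float32)))
    # bar direction u, tangential t
    t=np.radians(-60);u=np.array([np.cos(t),np.sin(t)]);q=P[m][:,:2]-[520,50.5]
    print("radial",np.percentile(q@u,[1,99]).round(),"tang",np.percentile(q@[-u[1],u[0]],[1,99]).round())
    out.append(cv2.resize(b[60:360,150:550],(400,300)))
cv2.imwrite("pics/pair2.png",np.hstack(out)[...,::-1])
E
```

```text
time_s: 16.3
ee_pos: [562.2, -23.7, 407.7]
ee_rot: [[0.866, 0.5, -0.001], [0.5, -0.866, 0.0], [-0.001, -0.001, -1.0]]
force: [-0.6, -0.0, -2.3]
grip_width: 29.9
finger_force: 30.0
scene 978 [507.68306657 -86.49945678 271.75854177] ((562.5426025390625, -27.34455108642578), (152.77186584472656, 63.421592712402344), 31.942729949951172)
radial [ 57. 117.] tang [-74.  73.]
side 912 [480.79506363 -64.88472764 272.68167944] ((556.3161010742188, -18.117210388183594), (152.57467651367188, 59.84709167480469), 29.31658935546875)
radial [ 49. 104.] tang [-76.  73.]
```

View pics/pair2.png

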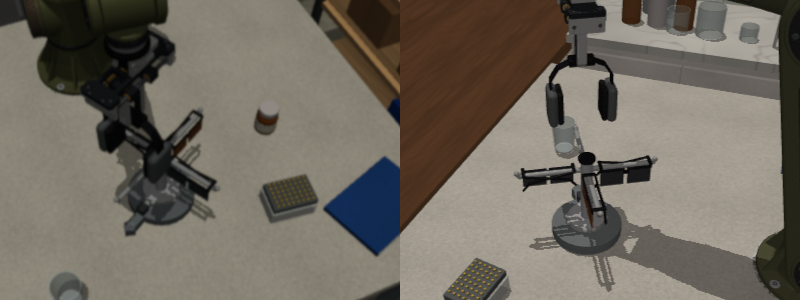

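The muffs hang level and centred over the bar: radial 53–110, tangential ±75, cup bottoms at 272. I'll lower them.

```bash
python3 -m jog '[{"claw":1,"dx":0,"dy":0,"dz":0.06,"rx":0,"ry":0,"rz":0},{"claw":1,"dx":0,"dy":0,"dz":0.18,"rx":0,"ry":0,"rz":0},{"claw":1,"dx":0,"dy":0,"dz":0.3,"rx":0,"ry":0,"rz":0},{"claw":1,"dx":0,"dy":0,"dz":0.42,"rx":0,"ry":0,"rz":0},{"claw":1,"dx":0,"dy":0,"dz":0.54,"rx":0,"ry":0,"rz":0},{"claw":1,"dx":0,"dy":0,"dz":0.66,"rx":0,"ry":0,"rz":0},{"claw":1,"dx":0,"dy":0,"dz":0.78,"rx":0,"ry":0,"rz":0},{"claw":1,"dx":0,"dy":0,"dz":0.88,"rx":0,"ry":0,"rz":0},{"claw":1,"dx":0,"dy":0,"dz":0.95,"rx":0,"ry":0,"rz":0},{"claw":1,"dx":0,"dy":0,"dz":0.99,"rx":0,"ry":0,"rz":0}]'
python3 -m jog '[{"claw":1,"dx":0,"dy":0,"dz":0.005,"rx":0,"ry":0,"rz":0},{"claw":1,"dx":0,"dy":0,"dz":0.01,"rx":0,"ry":0,"rz":0},{"claw":1,"dx":0,"dy":0,"dz":0.015,"rx":0,"ry":0,"rz":0},{"claw":1,"dx":0,"dy":0,"dz":0.02,"rx":0,"ry":0,"rz":0},{"claw":1,"dx":0,"dy":0,"dz":0.025,"rx":0,"ry":0,"rz":0},{"claw":1,"dx":0,"dy":0,"dz":0.03,"rx":0,"ry":0,"rz":0},{"claw":1,"dx":0,"dy":0,"dz":0.035,"rx":0,"ry":0,"rz":0},{"claw":1,"dx":0,"dy":0,"dz":0.04,"rx":0,"ry":0,"rz":0},{"claw":1,"dx":0,"dy":0,"dz":0.045,"rx":0,"ry":0,"rz":0},{"claw":1,"dx":0,"dy":0,"dz":0.045,"rx":0,"ry":0,"rz":0}]'
```

```text
time_s: 17.4
ee_pos: [561.9, -25.2, 209.0]
ee_rot: [[0.866, 0.5, -0.001], [0.5, -0.866, 0.0], [-0.001, -0.001, -1.0]]
force: [0.1, 0.5, -2.7]
grip_width: 29.5
finger_force: 30.0
time_s: 18.4
ee_pos: [562.2, -24.7, 200.9]
ee_rot: [[0.866, 0.5, -0.0], [0.5, -0.866, 0.0], [-0.0, -0.0, -1.0]]
force: [-0.6, 0.0, -2.9]
grip_width: 29.9
finger_force: 30.0
```

```bash
python3 -m jog '[{"claw":1,"dx":0,"dy":0,"dz":0.002,"rx":0,"ry":0,"rz":0},{"claw":1,"dx":0,"dy":0,"dz":0.004,"rx":0,"ry":0,"rz":0},{"claw":1,"dx":0,"dy":0,"dz":0.006,"rx":0,"ry":0,"rz":0},{"claw":1,"dx":0,"dy":0,"dz":0.008,"rx":0,"ry":0,"rz":0},{"claw":1,"dx":0,"dy":0,"dz":0.009,"rx":0,"ry":0,"rz":0},{"claw":1,"dx":0,"dy":0,"dz":0.009,"rx":0,"ry":0,"rz":0},{"claw":1,"dx":0,"dy":0,"dz":0.009,"rx":0,"ry":0,"rz":0},{"claw":1,"dx":0,"dy":0,"dz":0.009,"rx":0,"ry":0,"rz":0},{"claw":1,"dx":0,"dy":0,"dz":0.009,"rx":0,"ry":0,"rz":0},{"claw":1,"dx":0,"dy":0,"dz":0.009,"rx":0,"ry":0,"rz":0}]'
```

```text
time_s: 19.4
ee_pos: [562.3, -24.7, 199.3]
ee_rot: [[0.866, 0.5, 0.0], [0.5, -0.866, -0.0], [0.0, 0.0, -1.0]]
force: [-0.2, -0.4, -3.1]
grip_width: 29.9
finger_force: 30.0
```

```bash
python3 -m jog '[{"claw":1,"dx":0,"dy":0,"dz":0.002,"rx":0,"ry":0,"rz":0},{"claw":1,"dx":0,"dy":0,"dz":0.004,"rx":0,"ry":0,"rz":0},{"claw":1,"dx":0,"dy":0,"dz":0.006,"rx":0,"ry":0,"rz":0},{"claw":1,"dx":0,"dy":0,"dz":0.007,"rx":0,"ry":0,"rz":0},{"claw":1,"dx":0,"dy":0,"dz":0.007,"rx":0,"ry":0,"rz":0},{"claw":1,"dx":0,"dy":0,"dz":0.007,"rx":0,"ry":0,"rz":0},{"claw":1,"dx":0,"dy":0,"dz":0.007,"rx":0,"ry":0,"rz":0},{"claw":1,"dx":0,"dy":0,"dz":0.007,"rx":0,"ry":0,"rz":0},{"claw":1,"dx":0,"dy":0,"dz":0.007,"rx":0,"ry":0,"rz":0},{"claw":1,"dx":0,"dy":0,"dz":0.007,"rx":0,"ry":0,"rz":0}]'
```

```text
time_s: 20.4
ee_pos: [562.5, -24.6, 198.8]
ee_rot: [[0.866, 0.5, 0.001], [0.5, -0.866, -0.0], [0.001, 0.001, -1.0]]
force: [-2.4, 0.8, 6.4]
grip_width: 29.6
finger_force: 30.0
```

```bash
python3 -m jog '[{"claw":0.3,"dx":0,"dy":0,"dz":-0.002,"rx":0,"ry":0,"rz":0},{"claw":0.2,"dx":0,"dy":0,"dz":-0.002,"rx":0,"ry":0,"rz":0},{"claw":0.1,"dx":0,"dy":0,"dz":-0.002,"rx":0,"ry":0,"rz":0},{"claw":0,"dx":0,"dy":0,"dz":-0.002,"rx":0,"ry":0,"rz":0},{"claw":-0.1,"dx":0,"dy":0,"dz":-0.002,"rx":0,"ry":0,"rz":0},{"claw":-0.2,"dx":0,"dy":0,"dz":-0.002,"rx":0,"ry":0,"rz":0},{"claw":-0.2,"dx":0,"dy":0,"dz":-0.002,"rx":0,"ry":0,"rz":0},{"claw":-0.2,"dx":0,"dy":0,"dz":-0.002,"rx":0,"ry":0,"rz":0},{"claw":-0.2,"dx":0,"dy":0,"dz":-0.002,"rx":0,"ry":0,"rz":0},{"claw":-0.2,"dx":0,"dy":0,"dz":-0.002,"rx":0,"ry":0,"rz":0}]'
```

```text
time_s: 21.4
ee_pos: [562.2, -24.7, 198.2]
ee_rot: [[0.866, 0.5, -0.0], [0.5, -0.866, -0.0], [-0.0, 0.0, -1.0]]
force: [-0.6, 0.1, 0.4]
grip_width: 56.3
finger_force: 0.0
```

```bash
python3 -m jog '[{"claw":-0.2,"dx":0,"dy":0,"dz":-0.03,"rx":0,"ry":0,"rz":0},{"claw":-0.2,"dx":0,"dy":0,"dz":-0.08,"rx":0,"ry":0,"rz":0},{"claw":-0.2,"dx":0,"dy":0,"dz":-0.15,"rx":0,"ry":0,"rz":0},{"claw":-0.2,"dx":0,"dy":0,"dz":-0.25,"rx":0,"ry":0,"rz":0},{"claw":-0.2,"dx":0,"dy":0,"dz":-0.4,"rx":0,"ry":0,"rz":0},{"claw":-0.2,"dx":0,"dy":0,"dz":-0.55,"rx":0,"ry":0,"rz":0},{"claw":-0.2,"dx":0,"dy":0,"dz":-0.7,"rx":0,"ry":0,"rz":0},{"claw":-0.2,"dx":0,"dy":0,"dz":-0.85,"rx":0,"ry":0,"rz":0},{"claw":-0.2,"dx":0,"dy":0,"dz":-0.9,"rx":0,"ry":0,"rz":0},{"claw":-0.2,"dx":0,"dy":0,"dz":-0.9,"rx":0,"ry":0,"rz":0}]'
python3 - <<'E'
from h import *
out=[]
t=np.radians(-60);u=np.array([np.cos(t),np.sin(t)])
for n in("scene","side"):
    b,d,K,E=grab(n);P=cloud(d,K,E);X,Y,Z=np.moveaxis(P,-1,0)
    q=P[...,:2]-[520,50.5];ra=q@u;ta=q@[-u[1],u[0]]
    m=(Z>65)&(Z<140)&(ra>35)&(ra<150)&(abs(ta)<110);print(n,"cups",m.sum(),Z[m].min(),np.percentile(ra[m],[1,99]).round(),np.percentile(ta[m],[1,99]).round())
    m=(Z>204)&(Z<225)&(ra>50)&(ra<125)&(abs(ta)<60);print("crown",m.sum(),np.median(Z[m]),np.percentile(ra[m],[2,98]).round(),np.percentile(ta[m],[2,98]).round())
    m=(Z>184)&(Z<208)&(ra>120)&(ra<165)&(abs(ta)<40);print("bar ang",m.sum(),np.degrees(np.arctan2(ta[m],ra[m])).mean())
    out.append(cv2.resize(b[130:355,200:500],(400,300)))
cv2.imwrite("pics/pair3.png",np.hstack(out)[...,::-1])
E
```

```text
time_s: 22.4
ee_pos: [562.4, -24.7, 379.6]
ee_rot: [[0.866, 0.5, 0.003], [0.5, -0.866, -0.0], [0.002, 0.002, -1.0]]
force: [0.0, -0.3, -0.7]
grip_width: 56.8
finger_force: 0.0
scene cups 726 65.49298142055272 [ 62. 118.] [-73.  76.]
crown 329 210.6940539703337 [ 72. 101.] [-29.  26.]
bar ang 100 0.12716982041228084
side cups 335 65.17705792611127 [ 50. 107.] [-72.  76.]
crown 239 210.94353788293347 [67. 97.] [-30.  27.]
bar ang 52 -0.1480421992829072
```

View pics/pair3.png

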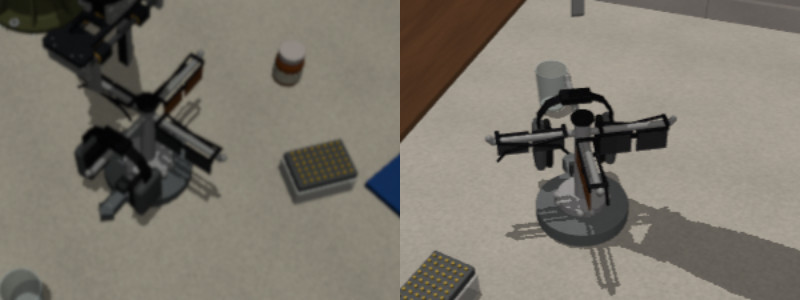

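The muffs hang level over the bar, with the crown top at 211 as expected and one cup on each side. The bar is still at −60° in its detent and the gripper is well clear. I'm handing in.

```bash
python3 -c "
from cell import r
print(r.job_done())"
```

```text
the job is handed in; nothing more can be done
None
```

The empty bar is in the detent along the base's nose and the ear defenders hang over it by the headband, one cup on each side; the arm is clear, the bystanders were not touched, and I handed the job in at about 22.5 s (`job_done` returned no verdict).

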